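# Gauge the tube well and set the travel scale

## Robot

A 6-joint arm with a two-finger parallel gripper is mounted at the origin on the work surface. World frame = base frame: x ahead of the robot, y to its left, z up, the work surface at z = 0. Lengths are in m, angles in rad, forces in N, time in s.
With the tool pointing down it reaches from about 0.35 to 0.975 m from the base axis. Payload 7.1 kg.
Tool frame: the origin (TCP) lies between the finger pads; the fingertips stand 22 mm ahead of it and the grasp point (between the pads) lies 3 mm ahead of it (arm.finger_overhang is the distance from the TCP to the fingertips, in m); z points along the fingers, y is the line along which they close (so a half turn about z gives the same grasp; the last joint's range is limited). The gripper opens to 88 mm and grips with 3 to 60 N. Pads are 20 mm wide; open, the fingers measure 115 mm over their backs; the gripper's body (75 mm by 178 mm) begins 61 mm behind the grasp point.
Start: joints at [1.082, 0.423, 1.63, -0, 1.089, -0.019], TCP at [0.283, 0.557, 0.245] pointing down, gripper open.
Joint ranges: [-3, 3], [-0.9, 2.11], [0.09, 2.58], [-1.31, 4.45], [0.11, 2.69], [-2.54, 2.54]. Speed limits (rad/s): [2.39, 2.39, 3.01, 3.14, 3.14, 3.14].

## Interface

Orientations are given as a unit quaternion [w, x, y, z].
In Python, from cell import arm gives the robot as it stands. The module is installed in compiled form; this text tells all that it offers. Calls block until the motion is done:
- arm.goto(position, orientation): joint-space move of the TCP to a pose.
- arm.move_linear(position, frame=None, max_speed=0.15): straight line of the TCP; frame=None keeps the orientation; max_speed is the mean speed in m/s.
- arm.move_j(angles): joint-space move.
- arm.let_go() and arm.close_gripper(): open the fingers fully, or close them until they stop; the grip force is fixed at half the most.
- arm.hold(seconds).
- arm.ik(position, orientation): joint angles nearest the present ones, or None.
- arm.read_state(): the state.
- arm.capture(name): name is "scene" or "side" or "wrist"; returns the picture (384x512x3 uint8, blue, green, red); there is no depth.
- arm.camera_params(name): a dict with "camera_matrix" (3x3 intrinsics, pixels), "R" (3x3) and "t" (3): a world point X has camera coordinates R X + t. Camera axes: x right, y down, z forward; pixel columns grow to the right and rows downward; lengths in m; the calibration is good to about 2 mm. A picture is of the moment at which its call begins: read the wrist's pose just before it. camera_params takes no time and is no camera call; for the wrist camera it gives the pose at the moment of the call.
A pose or a line that the arm cannot do raises arm.PlanningError and nothing moves.
- arm.finish_job(): hands the job in; it is judged then, once.
The state is a dict: "time_s": time; "joint_positions": joint angles; "joint_vel": joint speeds; "joint_torque": joint torques, N m; "tcp_pos": TCP position; "tool_rot": TCP orientation; "force": force on the tool from outside, world axes, zero at the start; "wrist_torque": the same for the moment, N m; "width": opening from 0.0 (shut) to 1.0 (fully open); "grasp_force": force on a finger pad.
Only numpy, scipy, OpenCV 4.12 (cv2) and the standard library are available. Lean on these libraries where they do the work, as an engineer would, in place of code of your own. Each camera call takes 0.05 s, during which the arm holds its last target. There are 200 camera calls.

## Task

Take the orange-handled depth rod from its grey stand and slide it down the bore of the blue tube-well block, past the dragging wipers, until it stops firmly on the hidden floor; press gently, never hard. Then slide the green pointer along the yellow scale so that it shows the length of bare steel left standing out of the block, from the block's top face to the underside of the orange handle. Leave the rod standing fully home in the bore, and leave the bottle, the specimen jar and the rotor disc alone.

Things in the scene. Friction and masses are not known exactly. Their poses are not given: they have to be found in the camera images.
- rod: Depth rod, loose, about 0.12 kg, standing upright in the grey stand with its tip 35 mm below the stand's top. Steel shaft 12 mm in diameter and 100 mm long from the tip, its lowest 4 mm tapered to 7 mm; above it an orange cylindrical handle, 24 mm in diameter and 36 mm tall. Origin at the tip, on the axis; z runs up to the handle.
- rod_collar (a point): Point on the rod's axis at the underside of the orange handle, 100 mm above the tip; the exposed length is its height above the block's top face.
- stand: Grey stand, fixed, 70 x 70 x 45 mm, with a 15 mm hole 35 mm deep in the middle of its top. Origin at the centre of its underside.
- well: Blue tube-well block, fixed, 100 x 90 x 85 mm; a vertical 15 mm bore (3 mm chamfer at the mouth, framed in white) in the middle of its top. Origin at the centre of its underside. 12 to 22 mm below the mouth two sprung rubber wipers grip the rod: they pass it at a push of about 3 to 6 N and keep it from sinking by its own weight.
- well_mouth (a point): Centre of the bore's mouth, level with the block's top, 85 mm above the table. The bore ends on a hidden floor with a firm cushion (cushion_c0; yields 1 mm per 10 N), 40 to 70 mm below it, different each time: the rod at last shows 29 to 60 mm of steel. There the push rises steeply: 10 to 12 N is surely home; over 25 N does damage.
- setter: Yellow scale unit, fixed, 75 x 130 x 18 mm. Origin at the centre of its underside; the green pointer slides along its +y axis. A tick every 5 mm on its +x half, longer every 10 mm, from the red zero tick (at y = -40 mm) to 80 mm (at y = +40 mm); the scale is full size.
- pointer (a joint): The pointer's reading in m, 0 (red tick) to 0.080, growing along the setter's +y; it starts between 0 and 0.012, moves against about 1.5 N and stays where it is left.
- pointer_grip (a point): Centre of the green pointer's grip, a block 18 mm (along the setter's x) by 14 mm (along its y), standing from 20 to 54 mm above the table; this point is on its middle, 39 mm above the table, at the reading's place on the scale.
- reagent: Bystander: amber bottle with white cap, 52 mm in diameter, 100 mm tall, loose. Origin at the centre of its underside.
- specimen: Bystander: clear specimen jar with green cap, 36 mm in diameter, 45 mm tall, loose. Origin at the centre of its underside.
- rotor: Bystander: flat white rotor disc, 80 mm in diameter, 14 mm tall, loose. Origin at the centre of its underside.
There are look-alikes about, which are no part of the job. Of the things that look like the setter, take the one that is farthest to the robot's left at the start.

How it is judged:
On the way, in this order (a step that is already met when the one before it is completed fails the run):
1. the rod is in the bore of the block and has bottomed on the hidden floor (distance between rod and cushion_c0 below 0.007 m and horizontal distance between rod and well_mouth below 0.004 m and angle between rod's own z axis and vertical below 0.1 rad), for 0.2 s.
2. with the rod still home, the pointer is set to the exposed length (all of step 1 and ((z of rod_collar in the frame of well_mouth between 0.026 and 0.028 m and value of joint pointer between 0.023 and 0.031 m) or (z of rod_collar in the frame of well_mouth between 0.028 and 0.03 m and value of joint pointer between 0.025 and 0.033 m) or (z of rod_collar in the frame of well_mouth between 0.03 and 0.032 m and value of joint pointer between 0.027 and 0.035 m) or (z of rod_collar in the frame of well_mouth between 0.032 and 0.034 m and value of joint pointer between 0.029 and 0.037 m) or (z of rod_collar in the frame of well_mouth between 0.034 and 0.036 m and value of joint pointer between 0.031 and 0.039 m) or (z of rod_collar in the frame of well_mouth between 0.036 and 0.038 m and value of joint pointer between 0.033 and 0.041 m) or (z of rod_collar in the frame of well_mouth between 0.038 and 0.04 m and value of joint pointer between 0.035 and 0.043 m) or (z of rod_collar in the frame of well_mouth between 0.04 and 0.042 m and value of joint pointer between 0.037 and 0.045 m) or (z of rod_collar in the frame of well_mouth between 0.042 and 0.044 m and value of joint pointer between 0.039 and 0.047 m) or (z of rod_collar in the frame of well_mouth between 0.044 and 0.046 m and value of joint pointer between 0.041 and 0.049 m) or (z of rod_collar in the frame of well_mouth between 0.046 and 0.048 m and value of joint pointer between 0.043 and 0.051 m) or (z of rod_collar in the frame of well_mouth between 0.048 and 0.05 m and value of joint pointer between 0.045 and 0.053 m) or (z of rod_collar in the frame of well_mouth between 0.05 and 0.052 m and value of joint pointer between 0.047 and 0.055 m) or (z of rod_collar in the frame of well_mouth between 0.052 and 0.054 m and value of joint pointer between 0.049 and 0.057 m) or (z of rod_collar in the frame of well_mouth between 0.054 and 0.056 m and value of joint pointer between 0.051 and 0.059 m) or (z of rod_collar in the frame of well_mouth between 0.056 and 0.058 m and value of joint pointer between 0.053 and 0.061 m) or (z of rod_collar in the frame of well_mouth between 0.058 and 0.06 m and value of joint pointer between 0.055 and 0.063 m) or (z of rod_collar in the frame of well_mouth between 0.06 and 0.062 m and value of joint pointer between 0.057 and 0.065 m) or (z of rod_collar in the frame of well_mouth between 0.062 and 0.064 m and value of joint pointer between 0.059 and 0.067 m))), for 0.2 s.
At the end, for the whole second after the job is handed in: The rod is at rest upright in the bore, its tip on the hidden floor (within 2 mm); the pointer, at rest, reads the bare steel between block top and handle, right to 3 mm (over 5 mm off never passes); the bystanders are within 20 mm of where they began (all of step 2 and linear speed of rod below 0.01 m/s and velocity of joint pointer between -0.003 and 0.003 m/s and distance of each of reagent, specimen, rotor from where it was at the start of the episode below 0.02 m); the robot touches nothing.
It fails at once if the rod is pressed on the floor of the bore with more than 25 N (contact force between rod and cushion_c0 above 25 N).
It fails at once if the rod is forced against the block with more than 30 N (contact force between rod and well above 30 N).
It fails at once if the bottle is pushed about or knocked over (distance of reagent from where it was at the start of the episode above 0.025 m or angle between reagent's own z axis and vertical above 0.5 rad).
It fails at once if the specimen jar is pushed about or knocked over (distance of specimen from where it was at the start of the episode above 0.025 m or angle between specimen's own z axis and vertical above 0.5 rad).
It fails at once if the rotor disc is pushed about or knocked over (distance of rotor from where it was at the start of the episode above 0.025 m or angle between rotor's own z axis and vertical above 0.5 rad).
It also fails if it takes over 61 s, if anything falls off the work surface, if the arm or the gripper's body presses on something with over 40 N, if the wrist force passes 120 N, or if a joint passes its speed limit or range.

## Working session

There is one attempt and no reset: what is moved stays moved. The work goes in short steps, each a Python script; the robot and the scene stay as the last script left them, time stands still between calls to the robot, and variables do not carry over. Pictures are saved under pics/ and viewed, at most 10 in all, crops included, and the job is handed in when it is done.

```bash
mkdir -p pics
cat > h.py <<'E'
import numpy as np, cv2
from cell import arm
def ray(cam,u,v,z):
    p=arm.camera_params(cam) if isinstance(cam,str) else cam
    K,R,t=map(np.array,(p["camera_matrix"],p["R"],p["t"]))
    d=R.T@np.linalg.solve(K,[u,v,1.]); c=-R.T@t
    return c+d*(z-c[2])/d[2]
def proj(cam,X):
    p=arm.camera_params(cam) if isinstance(cam,str) else cam
    K,R,t=map(np.array,(p["camera_matrix"],p["R"],p["t"]))
    q=K@(R@np.array(X)+t); return q[:2]/q[2]
E
python3 - <<'E'
from h import *
a=arm.capture("scene");b=arm.capture("side");w=arm.capture("wrist")
for n,i in zip("abw",(a,b,w)): cv2.imwrite(f"pics/{n}0.png",i)
cv2.imwrite("pics/a0x.png",cv2.resize(a,(800,600),interpolation=cv2.INTER_CUBIC))
cv2.imwrite("pics/b0x.png",cv2.resize(b,(800,600),interpolation=cv2.INTER_CUBIC))
for n in("scene","side"):
  p=arm.camera_params(n);print(n,-np.array(p["R"]).T@p["t"])
s=arm.read_state();print(s["tcp_pos"],s["tool_rot"],s["time_s"],s["force"])
E
```

```text
scene [0.95230122 0.68633393 0.72211375]
side [ 0.16905533 -0.72010237  0.77721081]
[0.28274911 0.5569427  0.24407676] [-1.45045663e-04  2.32767601e-01  9.72532208e-01 -5.72419185e-04] 0.15 [-0.53212922 -0.30671947  0.8496702 ]
```

View pics/a0x.png

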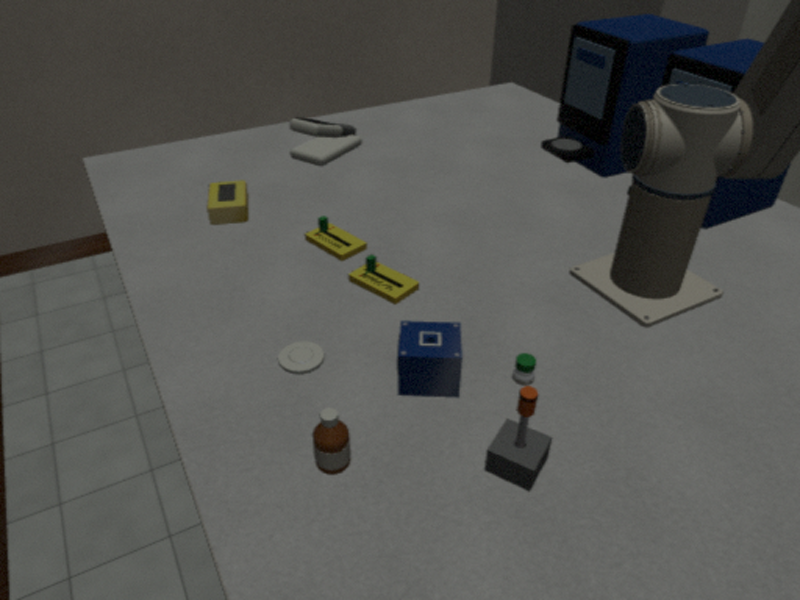

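View pics/b0x.png

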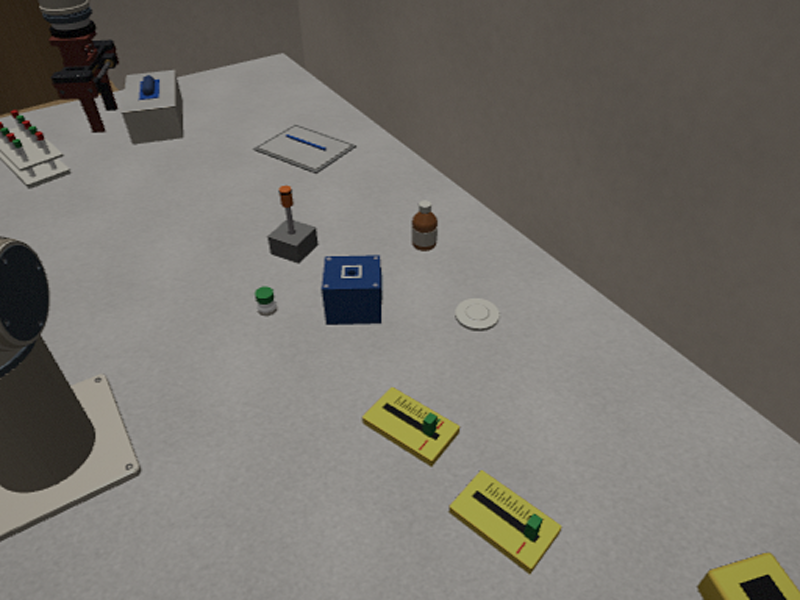

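Scene view, 800x600: the rod is at (527,415), the block mouth at (430,338), the bottle at (332,440), the jar at (525,368) and the rotor at (301,357).

Setter candidates: A at scene (383,280) / side (410,425), B at scene (335,240) / side (505,520). The yellow box at scene (228,200) has no pointer, so it isn't one. A is nearer the left-side camera, so it has the larger y and should be the one meant. I'll check this by numbers and a crop.

```bash
cat > m.py <<'E'
from h import *
def blobs(img,lo,hi,amin=15):
    m=cv2.inRange(cv2.cvtColor(img,cv2.COLOR_BGR2HSV),lo,hi)
    m=cv2.morphologyEx(m,cv2.MORPH_CLOSE,np.ones((3,3)))
    c,_=cv2.findContours(m,cv2.RETR_EXTERNAL,cv2.CHAIN_APPROX_NONE)
    return [x for x in sorted(c,key=cv2.contourArea,reverse=True) if cv2.contourArea(x)>=amin]
def tri(u1,u2,c1="scene",c2="side"):
    A=[];b=[]
    for c,u in((c1,u1),(c2,u2)):
        p=arm.camera_params(c) if isinstance(c,str) else c
        K,R,t=map(np.array,(p["camera_matrix"],p["R"],p["t"]))
        P=K@np.c_[R,t]
        for k in(0,1): r=u[k]*P[2]-P[k]; A.append(r[:3]);b.append(-r[3])
    return np.linalg.lstsq(np.array(A),np.array(b),rcond=None)[0]
E
python3 - <<'E'
from m import *
np.set_printoptions(precision=4,suppress=True)
I={"scene":cv2.imread("pics/a0.png"),"side":cv2.imread("pics/b0.png")}
for n,i in I.items():
  print(n)
  for nm,lo,hi in(("yellow",(20,120,70),(35,255,255)),("green",(45,120,30),(85,255,255)),("orange",(3,180,120),(14,255,255)),("red",(0,150,90),(4,255,255))):
    for c in blobs(i,lo,hi,4 if nm=="red" else 12)[:6]:
      r=cv2.minAreaRect(c);x,y,w,h=cv2.boundingRect(c)
      print(nm,cv2.contourArea(c),np.array(r[0]),(x,y,w,h),"z.018",ray(n,*r[0],.018)[:2])
      if nm=="yellow":
        for q in cv2.boxPoints(r): print("   ",ray(n,*q,.018)[:2])
  # white frame of the mouth
  g=i.copy();u,v=(275,217) if n=="scene" else (225,174)
  m=cv2.inRange(cv2.cvtColor(i,cv2.COLOR_BGR2HSV),(0,0,110),(180,110,255))
  m2=np.zeros_like(m);m2[v-8:v+9,u-10:u+11]=m[v-8:v+9,u-10:u+11]
  x,y,w,h=cv2.boundingRect(m2);print("mouth",(x,y,w,h),ray(n,x+w/2-.5,y+h/2-.5,.085))
b=I["side"]
c1=cv2.resize(b[235:375,220:370],None,fx=4,fy=4,interpolation=cv2.INTER_CUBIC)
cv2.imwrite("pics/setters.png",c1)
E
```

```text
scene
yellow 441.5 [245.4714 178.0505] (224, 168, 44, 26) z.018 [ 0.4737 -0.2459]
    [ 0.5295 -0.2909]
    [ 0.4637 -0.3624]
    [ 0.4189 -0.2017]
    [ 0.4825 -0.1436]
yellow 345.5 [144.7821 124.5136] (133, 116, 25, 18) z.018 [ 0.6489 -0.7705]
    [ 0.6757 -0.8613]
    [ 0.5834 -0.8282]
    [ 0.6238 -0.6856]
    [ 0.7092 -0.7173]
yellow 335.0 [214.3662 152.7452] (196, 143, 38, 21) z.018 [ 0.4963 -0.4385]
    [ 0.5501 -0.4843]
    [ 0.4914 -0.5615]
    [ 0.4433 -0.3934]
    [ 0.5006 -0.3295]
green 80.0 [336.5 232. ] (331, 227, 12, 11) z.018 [0.3794 0.0967]
green 32.5 [237.  168.5] (235, 164, 5, 10) z.018 [ 0.4722 -0.3092]
green 25.0 [206.5 143.5] (205, 139, 4, 10) z.018 [ 0.4945 -0.5129]
mouth (270, 220, 12, 1) [0.54   0.0447 0.085 ]
side
yellow 2215.0 [322.8 332.1] (288, 301, 71, 66) z.018 [ 0.4943 -0.4516]
    [ 0.4369 -0.3999]
    [ 0.5169 -0.37  ]
    [ 0.5503 -0.5022]
    [ 0.4746 -0.5228]
yellow 1523.0 [262.5832 271.3683] (232, 248, 62, 50) z.018 [ 0.4733 -0.2577]
    [ 0.4131 -0.212 ]
    [ 0.4874 -0.1652]
    [ 0.533 -0.303]
    [ 0.461  -0.3392]
yellow 1002.5 [479.  368.5] (447, 354, 65, 30) z.018 [ 0.697 -0.671]
    [ 0.6233 -0.6554]
    [ 0.6695 -0.6195]
    [ 0.7746 -0.6874]
    [ 0.7231 -0.7197]
green 101.5 [340.2216 336.8763] (335, 329, 12, 17) z.018 [ 0.5173 -0.4789]
green 87.5 [274.6034 271.2586] (271, 264, 11, 15) z.018 [ 0.4971 -0.2728]
green 76.0 [169.  188.5] (164, 184, 11, 10) z.018 [0.4056 0.1321]
orange 14.0 [182.  120.5] (179, 119, 7, 4) z.018 [0.5896 0.4445]
mouth (218, 169, 14, 9) [0.5382 0.0328 0.085 ]
```

View pics/setters.png

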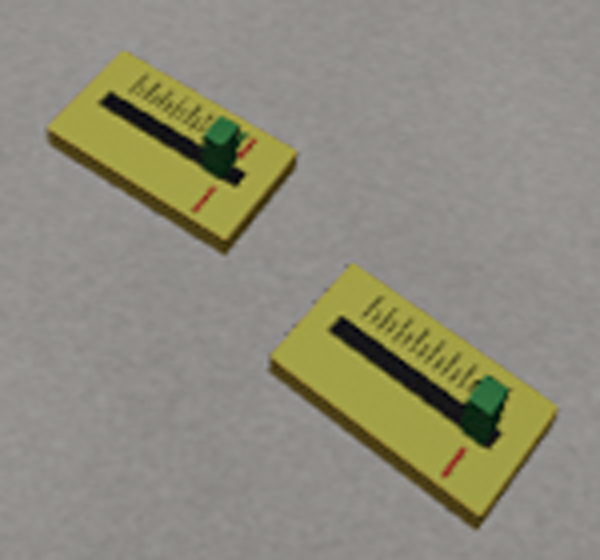

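Setter A is at (0.473,-0.25) and B at (0.495,-0.445), so A is farthest to the left. In the crop, A is upper left with its pointer at (220,145) and red ticks at (205,200) and (247,148); B is lower right. Next I'll locate the rod and mouth and refine them with wrist views.

Run:
```python
from m import *
np.set_printoptions(precision=4,suppress=True)
U={}
for n,f in(("scene","a0"),("side","b0")):
  i=cv2.imread(f"pics/{f}.png")
  box=(325,245,350,270) if n=="scene" else (172,115,195,135)
  x0,y0,x1,y1=box
  c=blobs(i[y0:y1,x0:x1],(0,150,60),(20,255,255),12)[0]
  x,y,w,h=cv2.boundingRect(c);U[n]=(x0+x+w/2-.5,y0+y+h/2-.5);print(n,U[n],w,h)
P=tri(U["scene"],U["side"]);print("handle mid",P)
M=tri((275.4,216.8),(224.5,173.5));print("mouth",M)
q=[0,1,0,0]
# tool down with y along world y
arm.goto([P[0],P[1],0.26],q); s=arm.read_state(); p1=arm.camera_params("wrist"); w1=arm.capture("wrist")
arm.goto([M[0],M[1],0.26],q); p2=arm.camera_params("wrist"); w2=arm.capture("wrist")
import pickle;pickle.dump((p1,p2),open("wp.pkl","wb"))
cv2.imwrite("pics/w1.png",w1);cv2.imwrite("pics/w2.png",w2)
cv2.imwrite("pics/w12.png",cv2.resize(np.hstack([w1,w2]),(800,300),interpolation=cv2.INTER_AREA))
for p in(p1,p2): print("cam",-np.array(p["R"]).T@p["t"])
print(proj(p1,P),proj(p2,[*M[:2],.085]),arm.read_state()["time_s"])
```

```text
scene (338.0, 250.5) 11 8
side (182.5, 125.5) 8 14
handle mid [0.5119 0.2419 0.1351]
mouth [0.5355 0.0326 0.0846]
cam [0.5826 0.2421 0.4003]
cam [0.6064 0.0331 0.4004]
[252.0276 196.3761] [252.4406 183.9832] 2.85
```

View pics/w12.png

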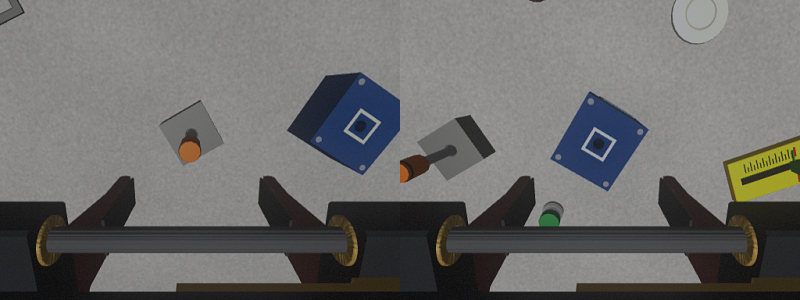

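The wrist pair shows the handle top at left (190,151), the stand hole around (192,133), and the mouth frame at right (598,144). I'll refine these, then grasp.

Run:
```python
from m import *
import pickle
np.set_printoptions(precision=4,suppress=True)
p1,p2=pickle.load(open("wp.pkl","rb"))
w1=cv2.imread("pics/w1.png");w2=cv2.imread("pics/w2.png")
h=cv2.cvtColor(w1,cv2.COLOR_BGR2HSV)
x0,y0=220,160
sub=h[y0:y0+60,x0:x0+50]; print("V profile",sub[:,23,2][::3], sub[:,23,0][::3])
c=blobs(w1[y0:y0+60,x0:x0+50],(3,120,140),(20,255,255),20)[0]
(u,v),r=cv2.minEnclosingCircle(c);u+=x0;v+=y0
T=ray(p1,u,v,.146);print("handle top",u,v,r,T, "exp r px",12/254*p1["camera_matrix"][0][0]/1)
# block pose: white frame
ms=[]
for w,p,(a,b,e,f) in((w1,p1,(435,130,500,195)),(w2,p2,(225,155,285,215))):
  m=cv2.inRange(cv2.cvtColor(w[b:f,a:e],cv2.COLOR_BGR2HSV),(0,0,120),(180,80,255))
  k,_=cv2.findContours(m,cv2.RETR_EXTERNAL,cv2.CHAIN_APPROX_NONE)
  k=max(k,key=cv2.contourArea);rr=cv2.minAreaRect(k);print("frame",rr)
  pt=ray(p,rr[0][0]+a,rr[0][1]+b,.085);print(pt)
```

```text
V profile [112 115  57  63  57  63  50 159 158 160 156 157 157 155 156 159 140 136
 134 140] [  0  60 160 162 110   8   5  12  14  14  14  13  13  13  13  12 165  15
  45   0]
handle top 242.13829803466797 194.09574508666992 13.49819278717041 [0.5168 0.2501 0.146 ] exp r px 14.958668679854595
frame ((28.217470169067383, 31.667285919189453), (31.64398765563965, 38.350807189941406), 37.5685920715332)
[0.5346 0.0305 0.085 ]
frame ((28.83823585510254, 29.602941513061523), (33.61372375488281, 33.442222595214844), 30.963754653930664)
[0.5349 0.0311 0.085 ]
```

Run:
```python
from m import *
import pickle
np.set_printoptions(precision=4,suppress=True)
q=[0,1,0,0]
arm.goto([.517,.2495,.2],q)
arm.move_linear([.517,.2495,.131])
arm.close_gripper();s=arm.read_state();print(s["width"],s["grasp_force"],s["force"])
arm.move_linear([.517,.2495,.235]);
s=arm.read_state();print(s["width"],s["grasp_force"],s["force"])
p2=arm.camera_params("wrist");w=arm.capture("wrist");a=arm.capture("scene");b=arm.capture("side")
pickle.dump(p2,open("wp2.pkl","wb"))
for n,i in(("w3",w),("a3",a),("b3",b)):cv2.imwrite(f"pics/{n}.png",i)
# expected points if rod is centred & upright, tip z=.114
for z in(.114,.214): print(z,proj("scene",[.517,.2495,z]),proj("side",[.517,.2495,z]),proj(p2,[.517,.2495,z]))
u=proj("scene",[.517,.2495,.17]).astype(int);v=proj("side",[.517,.2495,.17]).astype(int);print(u,v)
f=lambda i,c,s,k:cv2.resize(i[c[1]-s:c[1]+s,c[0]-s:c[0]+s],(k,k),interpolation=cv2.INTER_CUBIC)
cv2.imwrite("pics/abw3.png",np.hstack([f(a,u,40,400),f(b,v,40,400)]))
print(s["time_s"])
```

```text
0.2673024698493285 29.999980330467224 [0.2297 0.645  0.321 ]
0.2691181894787049 29.99969780445099 [ 0.2776  0.0789 -1.48  ]
0.114 [335.4413 261.1206] [182.7518 129.5807] [251.1201 197.0813]
0.214 [341.781 225.065] [178.0047  99.9241] [250.8739 244.7856]
[338 241] [180 113]
6.2
```

View pics/abw3.png

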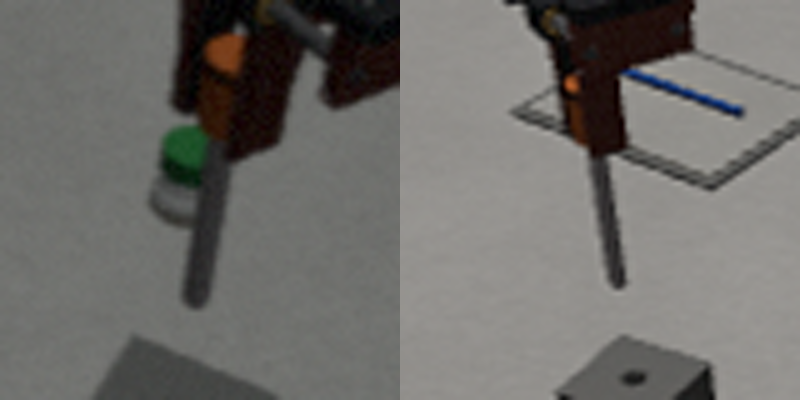

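The left half (scene) shows the tip at (196,305) and the right half (side) at (617,287). The rod is held nearly upright. I'll quantify any tilt or offset by rows.

Run:
```python
from m import *
import pickle
np.set_printoptions(precision=4,suppress=True)
p2=pickle.load(open("wp2.pkl","rb"))
I={"scene":cv2.imread("pics/a3.png"),"side":cv2.imread("pics/b3.png")}
for n,(y0,y1,x0,x1) in (("scene",(238,262,330,350)),("side",(107,131,172,192))):
  g=cv2.cvtColor(I[n],cv2.COLOR_BGR2GRAY).astype(float)
  for y in range(y0,y1,3):
    r=g[y,x0:x1];bg=np.percentile(r,80);w=np.clip(bg-8-r,0,None)
    k=np.argmax(w);lo=max(0,k-4);ww=w[lo:k+5]
    zz=np.linspace(.1,.23,200);pj=np.array([proj(n,[.517,.2495,z]) for z in zz]);j=np.argmin(abs(pj[:,1]-y))
    print(n,y,"seen",round((ww*np.arange(x0+lo,x0+lo+len(ww))).sum()/ww.sum(),2),"exp",round(pj[j,0],2),"z",round(zz[j],3))
print("mouth exp",proj("scene",[.5348,.0308,.085]),proj("side",[.5348,.0308,.085]),"seen 275.0,216.4 / 224.1,173.1 approx")
w=cv2.imread("pics/w3.png");cv2.imwrite("pics/w3c.png",cv2.resize(w[120:320,150:350],(600,600),interpolation=cv2.INTER_CUBIC))
```

```text
scene 238 seen 338.84 exp 339.5 z 0.18
scene 241 seen 339.09 exp 339.0 z 0.172
scene 244 seen 338.1 exp 338.46 z 0.163
scene 247 seen 338.55 exp 337.92 z 0.155
scene 250 seen 338.17 exp 337.39 z 0.146
scene 253 seen 337.59 exp 336.87 z 0.138
scene 256 seen 337.16 exp 336.36 z 0.129
scene 259 seen 336.68 exp 335.81 z 0.12
side 107 seen 179.48 exp 179.12 z 0.191
side 110 seen 180.09 exp 179.63 z 0.181
side 113 seen 180.5 exp 180.1 z 0.171
side 116 seen 180.98 exp 180.57 z 0.161
side 119 seen 181.5 exp 181.06 z 0.151
side 122 seen 181.96 exp 181.55 z 0.141Traceback (most recent call last):
  File "<stdin>", line 11, in <module>
  File "h.py", line 9, in proj
    p=arm.camera_params(cam) if isinstance(cam,str) else cam
      ~~~~~~~~~~~~~~~~~^^^^^
ValueError: time passes only in moves, steps and waits
```

Run:
```python
from m import *
np.set_printoptions(precision=4,suppress=True)
q=[0,1,0,0]
arm.move_linear([.5348,.0308,.235]); arm.move_linear([.5348,.0308,.218])
a=arm.capture("scene");b=arm.capture("side")
for n,i in(("a4",a),("b4",b)):cv2.imwrite(f"pics/{n}.png",i)
ps,pd=arm.camera_params("scene"),arm.camera_params("side")
for X in([.5348,.0308,.097],[.5348,.0308,.085]): print(proj(ps,X),proj(pd,X))
f=lambda i,c:cv2.resize(i[c[1]-25:c[1]+25,c[0]-25:c[0]+25],(400,400),interpolation=cv2.INTER_CUBIC)
cv2.imwrite("pics/ab4.png",np.hstack([f(a,(275,208)),f(b,(224,168))]))
s=arm.read_state();print(s["time_s"],s["force"],s["tcp_pos"])
import pickle;pickle.dump((ps,pd),open("fix.pkl","wb"))
```

```text
[274.5837 212.5486] [223.473  170.4467]
[274.4233 216.2487] [223.7584 173.8358]
8.3333 [ 0.3259 -0.4592 -1.6004] [0.5349 0.0311 0.2183]
```

View pics/ab4.png

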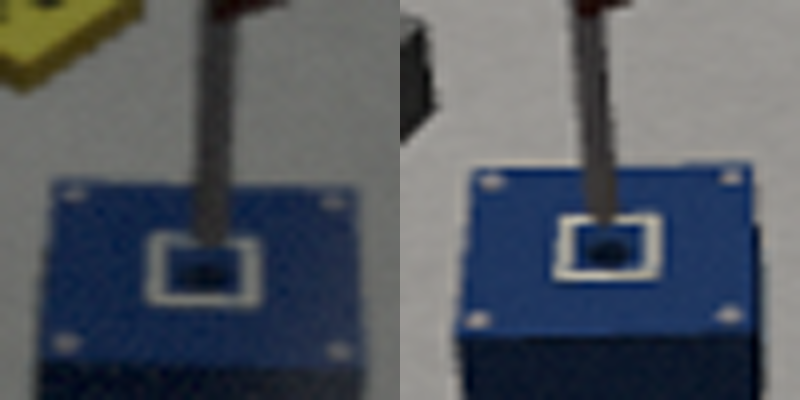

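The tip (scene (210,240), side (603,218)) is within about 1 mm of the bore axis, well inside the chamfer. I'll apply a small correction and do a force-guarded descent.

```bash
cat > down.py <<'E'
from m import *
np.set_printoptions(precision=3,suppress=True)
def descend(x,y,z0,zend,base,stop=11.):
    z=z0;n=0
    while z>zend:
        z-=.003 if z-.121>.050 else .0005
        arm.move_linear([x,y,z],max_speed=.03)
        s=arm.read_state();f=np.array(s["force"])-base;n+=1
        if n%6==0 or f[2]>7 or z-.121>.05: print(round(z-.121,4),f,np.array(s["tcp_pos"]),round(s["time_s"],2))
        if f[2]>stop or np.hypot(f[0],f[1])>10: print("STOP",z,f,s["tcp_pos"],s["width"]);break
    return z
E
python3 - <<'E'
from down import *
x,y=.5357,.0303
arm.move_linear([x,y,.218],max_speed=.03);arm.hold(.2)
b=np.array(arm.read_state()["force"]);np.save("base.npy",b)
descend(x,y,.218,.172,b,8.)
E
```

```text
0.094 [-0.317  0.4   -0.766] [0.535 0.03  0.215] 9.03
0.091 [ 0.255  1.199 -1.087] [0.536 0.03  0.212] 9.28
0.088 [-1.592  1.588 -0.502] [0.536 0.03  0.209] 9.53
0.085 [-0.393  1.622 -1.662] [0.536 0.03  0.206] 9.78
0.082 [-0.912  0.483 -0.311] [0.536 0.03  0.203] 10.03
0.079 [-0.044  1.416 -1.527] [0.536 0.03  0.2  ] 10.28
0.076 [-0.296  0.264 -0.162] [0.536 0.03  0.197] 10.53
0.073 [-0.263  0.37  -0.331] [0.536 0.03  0.194] 10.78
0.07 [ 0.354  1.208 -1.06 ] [0.536 0.03  0.191] 11.03
0.067 [-0.462 -0.094 -1.389] [0.535 0.03  0.188] 11.28
0.064 [-0.279  1.749 -2.654] [0.535 0.03  0.185] 11.53
0.061 [-0.021  0.348 -3.885] [0.535 0.03  0.182] 11.78
0.058 [-1.042  2.569 -3.653] [0.535 0.03  0.179] 12.03
0.055 [-0.111  1.927 -3.686] [0.535 0.03  0.176] 12.28
0.052 [ 0.125  0.651 -3.095] [0.536 0.03  0.173] 12.53
```

```bash
sed -i 's/if f\[2\]>stop/if abs(f[2])>stop/' down.py
python3 - <<'E'
from down import *
b=np.load("base.npy")
descend(.5357,.0303,.172,.133,b,8.)
arm.hold(.2);s=arm.read_state();print(s["force"]-b,s["time_s"])
E
```

```text
0.0455 [-0.18   1.414  0.641] [0.536 0.03  0.166] 14.28
0.0425 [-0.697  1.477 -0.344] [0.536 0.03  0.163] 15.78
0.0395 [-0.251  1.88   0.301] [0.536 0.03  0.16 ] 17.28
0.0365 [-1.07   1.925  1.606] [0.536 0.03  0.157] 18.78
0.0335 [0.058 0.985 0.259] [0.536 0.03  0.154] 20.28
0.0305 [-1.22   1.276  0.896] [0.536 0.03  0.151] 21.78
0.0285 [-2.343  1.488  7.606] [0.536 0.03  0.15 ] 22.78
0.028 [-2.549  1.624  9.892] [0.536 0.03  0.15 ] 23.03
STOP 0.14899999999999997 [-2.549  1.624  9.892] [0.536 0.03  0.15 ] 0.2648306794975006
[-3.822  1.917 10.407] 23.2333
```

Run:
```python
from m import *
import pickle
np.set_printoptions(precision=4,suppress=True)
s=arm.read_state();z=s["tcp_pos"][2];print("tcp z",z,"exposed",z-.021-.085)
arm.let_go();arm.hold(.1)
arm.move_linear([.5357,.0303,.26])
arm.goto([.46,-.255,.26],[0,1,0,0]);arm.hold(.1)
p=arm.camera_params("wrist");w=arm.capture("wrist");a=arm.capture("scene");b=arm.capture("side")
pickle.dump(p,open("wp5.pkl","wb"))
for n,i in(("w5",w),("a5",a),("b5",b)):cv2.imwrite(f"pics/{n}.png",i)
print(arm.read_state()["time_s"],proj(p,[.473,-.255,.018]))
f=lambda i,c:cv2.resize(i[c[1]-25:c[1]+25,c[0]-25:c[0]+25],(200,200),interpolation=cv2.INTER_CUBIC)
ww=cv2.resize(w,(600,450),interpolation=cv2.INTER_AREA)
side=np.vstack([f(a,(275,208)),f(b,(224,168)),np.zeros((50,200,3),np.uint8)])
cv2.imwrite("pics/v5.png",np.hstack([ww,side]))
```

```text
tcp z 0.14973636231006665 exposed 0.043736362310066654
26.6917 [252.5601 161.728 ]
```

View pics/v5.png

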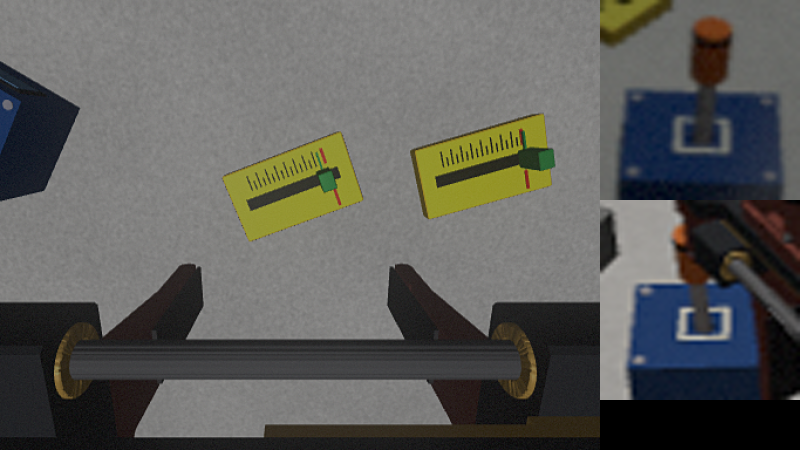

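The image shows setter A at (293,187), its pointer grip at (327,181) and red ticks at (323,156) and (337,198). The rod stands in the bore. Now I'll fit the setter frame and the reading, and check the exposed length in the scene view.

```bash
cat > sett.py <<'E'
from m import *
def fit(w,p,x0=180,x1=318,y0=105,y1=215):
    c=blobs(w[y0:y1,x0:x1],(20,100,60),(35,255,255),500)[0]
    # +-: close gaps; quad of hull
    r=cv2.minAreaRect(c)
    h=cv2.convexHull(c)
    for e in np.arange(2,15,.5):
        q=cv2.approxPolyDP(h,e,True)
        if len(q)==4: break
    q=q[:,0]+[x0,y0]
    Q=np.array([ray(p,*k,.018)[:2] for k in q])
    d=np.linalg.norm(Q-np.roll(Q,-1,0),axis=1)
    if d[0]<d[1]: Q=np.roll(Q,-1,0)
    y=(Q[1]-Q[0])+(Q[2]-Q[3]); y/=np.linalg.norm(y)
    if y[1]<0:y=-y
    x=np.array([y[1],-y[0]])
    hsv=cv2.cvtColor(w,cv2.COLOR_BGR2HSV)
    def local(m,z,rev=np.zeros(2)):
        v,u=np.nonzero(m[y0:y1,x0:x1]);P=np.array([ray(p,a+x0,b+y0,z)[:2] for a,b in zip(u,v)])
        return P
    red=local(cv2.inRange(hsv,(0,120,90),(8,255,255))|cv2.inRange(hsv,(172,120,90),(180,255,255)),.018)
    return Q,d,x,y,red,local,hsv
E
python3 - <<'E'
from sett import *
import pickle
np.set_printoptions(precision=4,suppress=True)
p=pickle.load(open("wp5.pkl","rb"));w=cv2.imread("pics/w5.png")
Q,d,x,y,red,local,hsv=fit(w,p)
c=Q.mean(0);print("Q",Q,"sides",d,"c",c,"y",y,np.degrees(np.arctan2(-y[0],y[1])))
L=(red-c)@np.c_[x,y];print("red n",len(L),"y of lower/upper halves",L[L[:,0]<0].mean(0),L[L[:,0]>0].mean(0))
g=cv2.inRange(hsv,(45,90,50),(90,255,255))
G=(local(g,.054)-c)@np.c_[x,y];print("grip top bbox",G.min(0),G.max(0),"median",np.median(G,0))
G2=(local(g,.018)-c)@np.c_[x,y];m=G2[:,0]>.012;print("line at .018, y",G2[m])
# exposed check in fixed views
ps,pd=pickle.load(open("fix.pkl","rb"));a=cv2.imread("pics/a5.png")
h=cv2.cvtColor(a,cv2.COLOR_BGR2HSV)[180:230,265:290];m=cv2.inRange(h,(0,140,50),(20,255,255))
X,Y,W,H=cv2.boundingRect(m);print("handle box scene",X+265,Y+180,W,H)
C=-np.array(ps["R"]).T@ps["t"];A=np.array([.5348,.0308]);f=(C[:2]-A)/np.linalg.norm(C[:2]-A)
for e in(.035,.0437,.05): print(e,"bottom edge",proj(ps,[*(A+.012*f),.085+e])[1],"top edge",proj(ps,[*(A-.012*f),.121+e])[1])
E
```

```text
Q [[ 0.4629 -0.324 ]
 [ 0.4182 -0.204 ]
 [ 0.4871 -0.1798]
 [ 0.5313 -0.2986]] sides [0.073  0.128  0.0731 0.1268] c [ 0.4749 -0.2516] y [-0.3488  0.9372] 20.41670182104333
red n 58 y of lower/upper halves [-0.0246 -0.04  ] [ 0.0208 -0.0399]
grip top bbox [-0.0092 -0.041 ] [ 0.0281 -0.0275] median [ 0.0011 -0.0337]
line at .018, y [[ 0.0256 -0.0339]
 [ 0.0252 -0.035 ]
 [ 0.0246 -0.0335]
 [ 0.0241 -0.0346]
 [ 0.023  -0.0342]
 [ 0.0219 -0.0338]
 [ 0.0215 -0.0349]
 [ 0.0209 -0.0334]
 [ 0.0204 -0.0346]
 [ 0.0193 -0.0342]
 [ 0.0189 -0.0353]
 [ 0.0182 -0.0338]
 [ 0.0178 -0.0349]
 [ 0.0171 -0.0334]
 [ 0.0167 -0.0345]
 [ 0.0156 -0.0341]
 [ 0.0152 -0.0352]
 [ 0.0145 -0.0337]
 [ 0.0141 -0.0348]
 [ 0.013  -0.0344]]
handle box scene 274 188 9 16
0.035 bottom edge 208.30438872988378 top edge 190.6772740674926
0.0437 bottom edge 205.50090073375068 top edge 187.77452146618145
0.05 bottom edge 203.45213560308133 top edge 185.6531765433274
```

Run:
```python
from sett import *
import pickle
np.set_printoptions(precision=4,suppress=True)
c=np.array([.4749,-.2516]);y=np.array([-.3488,.9372]);th=np.arctan2(-y[0],y[1])
q=[0,np.cos(th/2),np.sin(th/2),0]
A=c+y*(-.0341);B=c+y*.004
arm.goto([*A,.14],q);arm.move_linear([*A,.048],max_speed=.08)
arm.close_gripper();s=arm.read_state();print(s["width"],s["tcp_pos"],s["force"])
arm.move_linear([*B,.048],max_speed=.04);arm.hold(.2)
s=arm.read_state();print(s["tcp_pos"],"reading",(np.array(s["tcp_pos"])[:2]-c)@y+.04)
arm.let_go();arm.hold(.1);arm.move_linear([*B,.14])
arm.goto([.46,-.255,.26],[0,1,0,0]);arm.hold(.1)
p=arm.camera_params("wrist");w=arm.capture("wrist")
pickle.dump(p,open("wp6.pkl","wb"));cv2.imwrite("pics/w6.png",w)
Q,d,x,y,red,local,hsv=fit(w,p);c=Q.mean(0);print("c",c,y)
L=(red-c)@np.c_[x,y];print("red",np.median(L[:,1]))
g=cv2.inRange(hsv,(45,90,50),(90,255,255))
G2=(local(g,.018)-c)@np.c_[x,y];m=G2[:,0]>.014;print("line reading",(np.median(G2[m],0)[1]-np.median(L[:,1])),m.sum())
cv2.imwrite("pics/w6c.png",cv2.resize(w[100:220,175:325],(750,600),interpolation=cv2.INTER_CUBIC))
print(arm.read_state()["time_s"])
```

```text
0.15723792952622365 [ 0.4868 -0.2836  0.048 ] [-0.9243 -0.5761 -0.285 ]
[ 0.4733 -0.2478  0.048 ] reading 0.0441016338540529
c [ 0.4745 -0.2514] [-0.3506  0.9365]
red -0.04030696691198531
line reading 0.04443186909066457 18
33.7583
```

View pics/w6c.png

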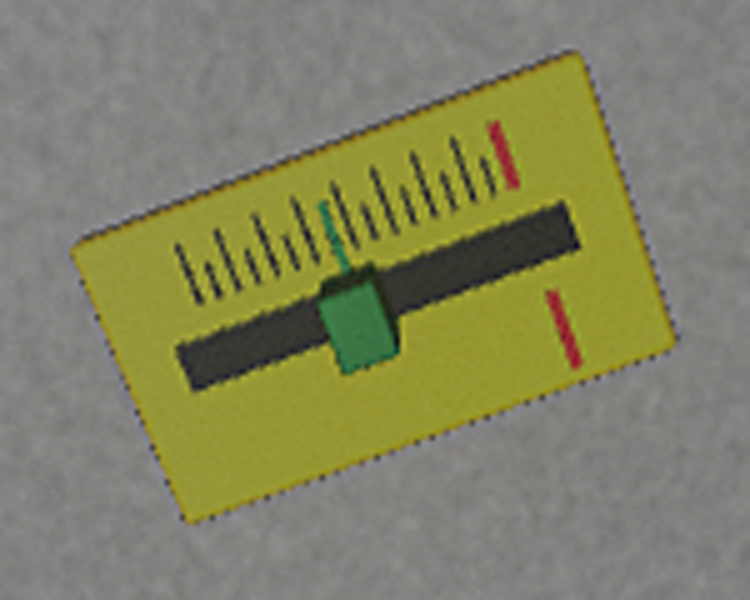

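The line sits just short of the 45 tick, at about 44.2 mm. One cross-check of the handle-top height by wrist stereo before handing in.

Run:
```python
from m import *
np.set_printoptions(precision=4,suppress=True)
O=[]
for k,dy in enumerate((-.09,.09)):
    arm.goto([.44,.0303+dy,.28],[0,1,0,0]);arm.hold(.15)
    p=arm.camera_params("wrist");w=arm.capture("wrist");cv2.imwrite(f"pics/w7{k}.png",w)
    e=proj(p,[.5348,.0308,.165]);e0=proj(p,[.5348,.0308,.085])
    x,y=e.astype(int)-40
    # bright top disc only: fit ellipse
    c=blobs(w[y:y+80,x:x+80],(3,120,140),(20,255,255),20)[0]
    (u,v),ax,_=cv2.fitEllipse(c);O.append((p,(u+x,v+y)));print("exp",e,"seen",u+x,v+y,ax)
T=tri(O[0][1],O[1][1],O[0][0],O[1][0]);print("handle top",T,"exposed",T[2]-.121,arm.read_state()["time_s"])
i=[cv2.resize(cv2.imread(f"pics/w7{k}.png")[max(0,int(o[1][1])-50):][:100,max(0,int(o[1][0])-50):][:,:100],(400,400),interpolation=cv2.INTER_CUBIC) for k,o in enumerate(O)]
cv2.imwrite("pics/v7.png",np.hstack(i))
```

```text
exp [130.4633  80.0239] seen 132.49590301513672 87.0542106628418 (27.67568016052246, 31.64437484741211)
exp [367.2155  79.2305] seen 368.9785919189453 86.54677200317383 (27.50946617126465, 31.46636962890625)
handle top [0.5296 0.0294 0.1661] exposed 0.04511363294194162 35.7167
```

View pics/v7.png

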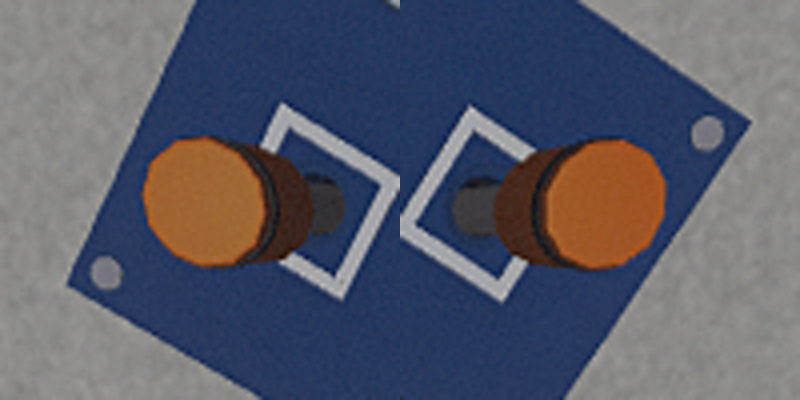

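The wrist stereo gives about 45 mm exposed, against 43.7 mm from the force stop and 44.2 mm on the pointer. These agree within tolerance. The rod leans only about 0.05 rad, so I'm handing in.

```bash
python3 -c "
from cell import arm
print(arm.finish_job())"
```

```text
the job is handed in; nothing more can be done
None
```

I handed the job in at about 36 s of robot time: the rod was pressed home in the bore at about 10 N, and the pointer reads about 44 mm against roughly 44–45 mm of bare steel; the verdict was not shown.

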